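Load the tube racks into the analyser

TASK

Stand the red control rack upright and square on the loading deck just behind the row of four white racks, leaving those where they stand. Then push from behind the red rack so that all five close up into one straight block and slide as one through the guide rails until the block is felt to come up firmly against the feed carriage under the cover. Push gently and squarely, under 18 N, so that no rack tips or swings out of line; leave the block there tight together, let go, and do not disturb the other things on the bench.

Things in the scene. Friction and masses are not known exactly. Their poses are not given: they have to be found in the camera images.
- analyser: white benchtop analyser, fixed, with a loading lane on its right side. Origin: on the bench under the mouth of the lane, on its centre line; the lane runs along +y into the machine, x is across it, z up. Tall housing (330 mm) from y = 210 mm inwards
- deck_end (a point): outer end of the flat grey loading deck, centre, on its top. The deck is 136 mm wide, 10 mm thick and runs from here (y = -290 mm of the analyser) to y = +210 mm; flat and open for y below -42 mm. Racks stand on it
- lane_mouth (a point): mouth of the lane, centre, on the deck's top (y = 0 of the analyser). From here inwards two steel guide rails, 25 mm high over the deck and 110 mm apart inside; outside it, to y = -41 mm, they flare to about 131 mm
- cover_edge (a point): middle of the upper outer edge of the white cover over the lane, at y = 95 mm, z = 88 mm of the analyser; 154 mm wide, 78 mm clear inside. Hidden beneath it stands the feed carriage, fixed where the last run parked it: its two rubber stops, which square up the first rack, face outwards anywhere from y = 134 to 164 mm of the analyser. They are found by feel only
- rack_switch (a joint): small sprung plate on the hidden feed carriage, travel in m: 0 free, 0.004 when the first rack meets the rubber stops, more as they give; springs out if no rack holds it (under 1 N). Tells nothing of where the carriage is. The five racks drag 2 to 7 N in all, steady once closed up; the switch is too soft to feel over that, the stops give 1 mm for each 4 N more
- rack_1: white tube rack: block 100 mm long (its x), 24 mm thick (its y), 45 mm high; five capped tubes along its top reach 60 mm above its foot. 0.10 to 0.20 kg. Origin: centre of underside, z up. Number 1 of the row standing on the deck outside the rails, broadside across the lane, roughly square, with gaps of 6 to 14 mm; nearest the machine
- rack_2: white tube rack: block 100 mm long (its x), 24 mm thick (its y), 45 mm high; five capped tubes along its top reach 60 mm above its foot. 0.10 to 0.20 kg. Origin: centre of underside, z up. Number 2 of the row standing on the deck outside the rails, broadside across the lane, roughly square, with gaps of 6 to 14 mm; in the middle
- rack_3: white tube rack: block 100 mm long (its x), 24 mm thick (its y), 45 mm high; five capped tubes along its top reach 60 mm above its foot. 0.10 to 0.20 kg. Origin: centre of underside, z up. Number 3 of the row standing on the deck outside the rails, broadside across the lane, roughly square, with gaps of 6 to 14 mm; in the middle
- rack_4: white tube rack: block 100 mm long (its x), 24 mm thick (its y), 45 mm high; five capped tubes along its top reach 60 mm above its foot. 0.10 to 0.20 kg. Origin: centre of underside, z up. Number 4 of the row standing on the deck outside the rails, broadside across the lane, roughly square, with gaps of 6 to 14 mm; last of the row
- rack_5: red tube rack: block 100 mm long (its x), 24 mm thick (its y), 45 mm high; five capped tubes along its top reach 60 mm above its foot. 0.10 to 0.20 kg. Origin: centre of underside, z up. White caps; the control rack, standing on the bench to the robot's right; gripped across its 24 mm
- bottle_a: glass media bottle with blue screw cap, 56 mm across, 105 mm high; bystander. Origin: centre of underside
- bottle_b: glass media bottle with blue screw cap, 56 mm across, 105 mm high; bystander. Origin: centre of underside
- beaker: clear plastic beaker, 68 mm across, 85 mm high; bystander. Origin: centre of underside
- marker: marker pen lying down, 135 mm long, 13 mm thick, white with black cap; bystander. Origin: its middle, on the bench
- screw_cap: blue screw cap lying on the bench, 44 mm across, 26 mm high; bystander. Origin: centre of underside
- alcohol: white plastic bottle with blue band and red cap, 60 mm across, 150 mm high; bystander. Origin: centre of underside

How it is judged (in metres and radians):
On the way, in this order (a step that is already met when the one before it is completed fails the run):
1. red rack released on the deck behind rack 4 (centres at most 110 mm apart), upright, within 0.15 rad and 12 mm of the lane's line; white racks not moved over 15 mm (x of rack_5 in the frame of analyser between -0.012 and 0.012 m and y of rack_5 in the frame of rack_4 between -0.11 and -0.021 m and angle between the x axis of rack_5 and the x axis of analyser, either way round below 0.15 rad and angle between rack_5's own z axis and vertical below 0.06 rad and height (world z) of rack_5 below 0.013 m and contact force between the fingers and rack_5 below 0.1 N and distance of each of rack_1, rack_2, rack_3, rack_4 from where it was at the start of the episode below 0.015 m), for 0.2 s.
2. the five racks closed up face to face into one block (gaps at most 2.2 mm) before the first one reaches the carriage (y of rack_2 in the frame of rack_1 between -0.0262 and -0.021 m and y of rack_3 in the frame of rack_2 between -0.0262 and -0.021 m and y of rack_4 in the frame of rack_3 between -0.0262 and -0.021 m and y of rack_5 in the frame of rack_4 between -0.0262 and -0.021 m and value of joint rack_switch below 0.0005 m), for 0.1 s.
At the end, for the whole second after the job is handed in: rack switch pressed by more than 2.5 mm (first rack no more than 1.5 mm short of the rubber stops), the five racks in order face to face (gaps at most 2.2 mm), each within 7 mm of the lane's centre line, square to it within 0.06 rad, upright within 0.06 rad and at rest (value of joint rack_switch above 0.0025 m and y of rack_2 in the frame of rack_1 between -0.0262 and -0.021 m and y of rack_3 in the frame of rack_2 between -0.0262 and -0.021 m and y of rack_4 in the frame of rack_3 between -0.0262 and -0.021 m and y of rack_5 in the frame of rack_4 between -0.0262 and -0.021 m and x of rack_1 in the frame of analyser between -0.007 and 0.007 m and angle between the x axis of each of rack_1, rack_2, rack_3, rack_4, rack_5 and the x axis of analyser, either way round below 0.06 rad and angle between each of rack_1, rack_2, rack_3, rack_4, rack_5's own z axis and vertical below 0.06 rad and linear speed of each of rack_1, rack_2, rack_3, rack_4, rack_5 below 0.01 m/s and x of rack_2 in the frame of analyser between -0.007 and 0.007 m and x of rack_3 in the frame of analyser between -0.007 and 0.007 m and x of rack_4 in the frame of analyser between -0.007 and 0.007 m and x of rack_5 in the frame of analyser between -0.007 and 0.007 m); the robot touches nothing.
It fails at once if the row squeezed with more than 18 N (contact force between rack_1 and rack_2 above 18 N or contact force between rack_2 and rack_3 above 18 N or contact force between rack_3 and rack_4 above 18 N or contact force between rack_4 and rack_5 above 18 N).
It fails at once if a rack tips: a row rack by more than 0.2 rad, the red one by more than 0.5 rad (angle between any of rack_1, rack_2, rack_3, rack_4's own z axis and vertical above 0.2 rad or angle between rack_5's own z axis and vertical above 0.5 rad).
It fails at once if the row buckles: a row rack swings more than 0.17 rad from the lane or slips more than 15 mm sideways off its line (angle between the x axis of any of rack_1, rack_2, rack_3, rack_4 and the x axis of analyser, either way round above 0.17 rad or x of any of rack_1, rack_2, rack_3, rack_4 in the frame of analyser above 0.015 m or x of any of rack_1, rack_2, rack_3, rack_4 in the frame of analyser below -0.015 m).
It fails at once if another thing on the bench moved more than 30 mm or tipped (distance of any of bottle_a, bottle_b, beaker, marker, screw_cap, alcohol from where it was at the start of the episode above 0.03 m or angle between any of bottle_a, bottle_b, beaker, screw_cap, alcohol's own z axis and vertical above 0.3 rad).
It also fails if it takes over 72 s, if anything falls off the work surface, if the arm or the gripper's body presses on something with over 40 N, if the wrist force passes 120 N, or if a joint passes its speed limit or range.

ROBOT

A 6-joint arm with a two-finger parallel gripper is mounted at the origin on the work surface. World frame = base frame: x ahead of the robot, y to its left, z up, the work surface at z = 0. Lengths are in mm, angles in degrees, forces in N, time in s.
With the tool pointing down it reaches from about 325 to 775 mm from the base axis. Payload 5.5 kg.
Tool frame: the origin (TCP) lies on the centre line of the jaws, within the pads' length; the fingertips stand ctrl.finger_overhang ahead of it and the grasp point (between the pads) lies 11 mm behind it (ctrl.finger_overhang is the distance from the TCP to the fingertips, in mm); z points along the fingers, y is the line along which they close (so a half turn about z gives the same grasp; the last joint's range is limited). The gripper opens to 88 mm and grips with 3 to 60 N. Pads are 20 mm wide; open, the fingers measure 115 mm over their backs; the gripper's body (75 mm by 178 mm) begins 61 mm behind the grasp point.
Start: joints at [-79.051, 5.22, 70.514, -0, 104.267, -3.249], TCP at [147.162, -581.687, 230.631] pointing down, gripper open.
Joint ranges: [-164.24, 164.24], [-49.07, 125.15], [9.68, 141.18], [-86.29, 266.29], [3.28, 154.24], [-151.56, 151.56]. Speed limits (degrees/s): [147.25, 147.25, 172.46, 180, 180, 180].

INTERFACE

Orientations are given as a 3x3 rotation matrix whose columns are the frame's x, y, z axes.
In Python, from plant import ctrl gives the robot as it stands. Calls block until the motion is done:
- ctrl.move_to(position, orientation): joint-space move of the TCP to a pose.
- ctrl.movel(position, frame=None, speed=150): straight line of the TCP; frame=None keeps the orientation; speed is the mean speed in mm/s.
- ctrl.move_joints(angles): joint-space move.
- ctrl.grip(opening): opening from 0.0 (shut) to 1.0 (fully open); the grip force is fixed at half the most; returns when the fingers have stopped.
- ctrl.dwell(seconds).
- ctrl.ik(position, orientation): joint angles nearest the present ones, or None.
- ctrl.get_obs(): the state.
- ctrl.snapshot(name): name is "scene" or "side" or "wrist"; returns the picture (384x512x3 uint8, red, green, blue); there is no depth.
- ctrl.calibration(name): a dict with "K" (3x3 intrinsics, pixels), "T" (4x4, takes a point from camera to world coordinates). Camera axes: x right, y up, looking along -z (the intrinsics and any distortion apply to the point x, -y, -z); pixel columns grow to the right and rows downward; lengths in mm; the calibration is good to about 2 mm. A picture is of the moment at which its call begins: read the wrist's pose just before it. calibration takes no time and is no camera call; for the wrist camera it gives the pose at the moment of the call.
A pose or a line that the arm cannot do raises ctrl.MotionError and nothing moves.
- ctrl.job_done(): hands the job in; it is judged then, once.
Trained networks look in the newest picture that a camera, given by its name, has taken for a name from the list of things; names that differ only in an ending like _2 or _b are one class to them, and where a whole thing is asked for, a point or a joint stands for the part that bears it (a point fixed in the world has none). Each returns a list of dicts, best first, with "confidence" (0 to 1); they miss things now and then, are a little off and sometimes report something else, mostly with a low value. They report only what shows in the picture. A call takes as long as a camera call.
- ctrl.silhouettes(camera, label): "region" (384x512 bool, what is visible of it) and "bbox" ([left, top, right, bottom] in pixels, round what is visible of it).
The state is a dict: "time": time; "joint_pos": joint angles; "joint_velocities": joint speeds; "joint_efforts": joint torques, N m; "tool_pos": TCP position; "orientation": TCP orientation; "force": force on the tool from outside, world axes, zero at the start; "wrist_torque": the same for the moment, N m; "width": opening from 0.0 (shut) to 1.0 (fully open); "grip_force": force on a finger pad.
Only numpy, scipy, OpenCV 4.12 (cv2) and the standard library are available. Lean on these libraries where they do the work, as an engineer would, in place of code of your own. Each camera call takes 0.05 s, during which the arm holds its last target. There are 200 camera calls.

## Working session

There is one attempt and no reset: what is moved stays moved. The work goes in short steps, each a Python script; the robot and the scene stay as the last script left them, time stands still between calls to the robot, and variables do not carry over. Pictures are saved under pics/ and viewed, at most 10 in all, crops included, and the job is handed in when it is done.

```bash
ls; mkdir -p pics; python3 - <<'E'
from plant import ctrl
import cv2, numpy as np
o=ctrl.get_obs(); print({k:np.round(v,3).tolist() for k,v in o.items()}, ctrl.finger_overhang)
ims=[]
for n in("scene","side","wrist"):
    im=ctrl.snapshot(n); cv2.imwrite(f"pics/{n}0.png",im[:,:,::-1]); c=ctrl.calibration(n); print(n,{k:np.round(v,3).tolist() for k,v in c.items()})
    for l in("rack_5","rack_1","analyser"):
        for d in ctrl.silhouettes(n,l): print(n,l,round(d["confidence"],2),d["bbox"],d["region"].sum())
E
```

```text
pics
{'time': 0.0, 'joint_pos': [-79.05, 5.262, 70.582, -0.003, 104.266, -3.251], 'joint_velocities': [-0.048, 0.008, -0.135, 0.054, 0.033, 0.102], 'joint_efforts': [0.001, -44.644, -40.645, 0.07, 0.029, -0.0], 'tool_pos': [147.098, -581.398, 229.508], 'orientation': [[0.969, 0.245, -0.0], [0.245, -0.969, 0.002], [0.0, -0.002, -1.0]], 'force': [0.299, -0.312, -0.172], 'wrist_torque': [-0.008, 0.023, -0.0], 'grip_force': 0.0, 'width': 1.001} 8.0
scene {'K': [[398.617, 0.0, 252.018], [0.0, 398.617, 196.078], [0.0, 0.0, 1.0]], 'T': [[0.367, -0.552, 0.749, 1183.13], [0.93, 0.211, -0.3, -329.014], [0.008, 0.807, 0.591, 570.694], [0.0, 0.0, 0.0, 1.0]]}
scene rack_5 0.89 [223.0, 188.6, 253.7, 233.6] 821
scene rack_5 0.86 [88.0, 212.5, 109.3, 262.2] 657
scene rack_5 0.7 [259.5, 176.9, 290.9, 224.4] 606
scene rack_5 0.61 [237.2, 185.5, 265.9, 229.2] 607
scene rack_5 0.6 [246.9, 182.6, 281.2, 222.8] 612
scene rack_1 0.89 [223.0, 188.6, 253.7, 233.6] 821
scene rack_1 0.86 [88.0, 212.5, 109.3, 262.2] 657
scene rack_1 0.7 [259.5, 176.9, 290.9, 224.4] 606
scene rack_1 0.61 [237.2, 185.5, 265.9, 22
[... 424 characters left out ...]
ide rack_5 0.66 [241.4, 196.1, 285.5, 240.2] 764
side rack_5 0.6 [256.6, 202.2, 295.1, 247.7] 979
side rack_5 0.46 [0.0, 1.0, 344.9, 292.7] 41110
side rack_1 0.87 [234.0, 184.8, 270.7, 231.2] 628
side rack_1 0.83 [218.8, 178.4, 261.5, 219.1] 716
side rack_1 0.66 [241.4, 196.1, 285.5, 240.2] 764
side rack_1 0.6 [256.6, 202.2, 295.1, 247.7] 979
side rack_1 0.46 [0.0, 1.0, 344.9, 292.7] 41110
side analyser 0.64 [0.0, 3.2, 348.3, 291.6] 40764
side analyser 0.4 [218.6, 177.4, 262.8, 223.9] 755
wrist {'K': [[328.916, 0.0, 256.976], [0.0, 328.916, 189.295], [0.0, 0.0, 1.0]], 'T': [[0.246, 0.941, 0.233, 209.573], [-0.969, 0.238, 0.059, -566.027], [-0.0, -0.24, 0.971, 384.458], [0.0, 0.0, 0.0, 1.0]]}
```

```bash
python3 -c "
import cv2,numpy as np
a=[cv2.imread(f'pics/{n}0.png') for n in('scene','side')]
cv2.imwrite('pics/a.png',cv2.resize(a[0],(800,600)));cv2.imwrite('pics/b.png',cv2.resize(a[1],(800,600)))"
```

```text
(no output)
```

View pics/a.png

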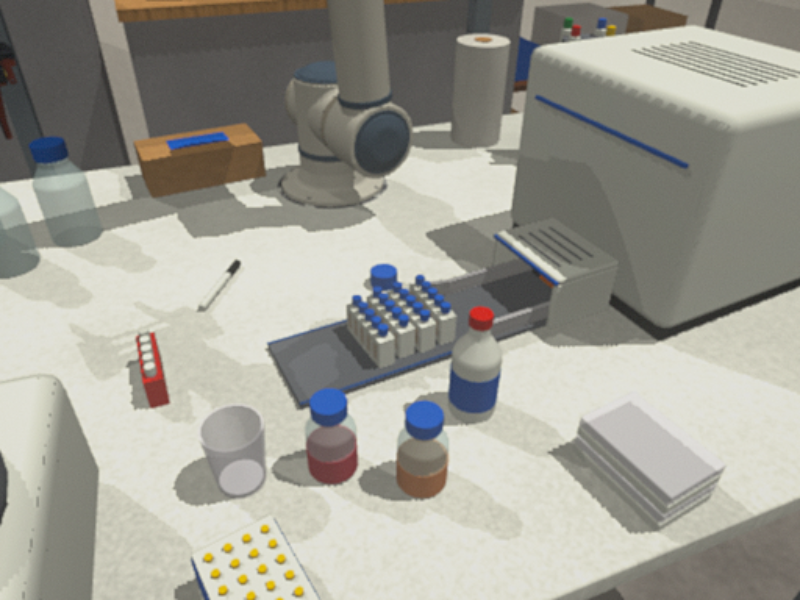

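View pics/b.png

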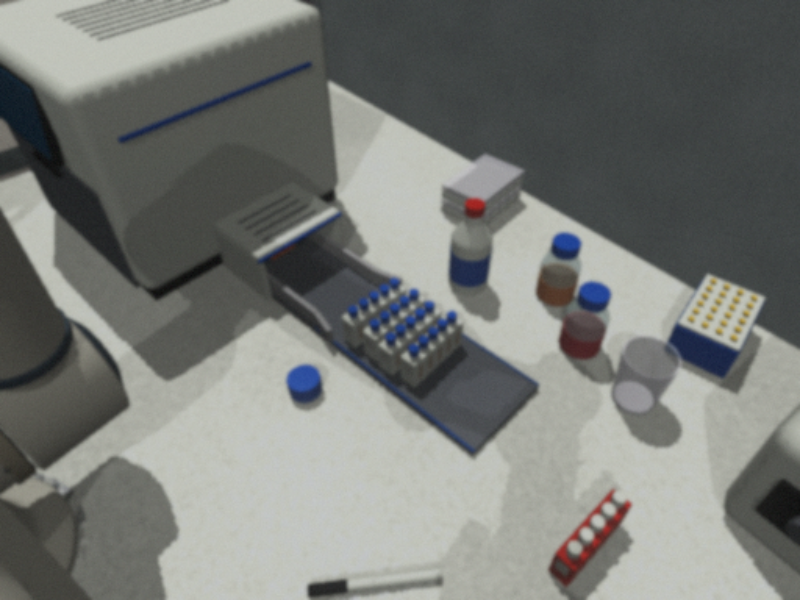

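Both views show the deck (outer corners at about (173,222) and (194,257) in scene, (303,289) and (344,246) in side, native pixels). The four white racks stand on it, and the red rack stands free on the bench at about (98,237) in scene.

```bash
cat > h.py <<'E'
from plant import ctrl
import cv2, numpy as np
def proj(c,P):
    P=np.atleast_2d(P).astype(float); T=np.linalg.inv(c["T"]); q=(T[:3,:3]@P.T).T+T[:3,3]
    q=q*[1,-1,-1]; u=(np.array(c["K"])@q.T).T; return u[:,:2]/u[:,2:]
def ray(c,uv,z):
    d=np.linalg.inv(c["K"])@np.array([uv[0],uv[1],1.]); T=np.array(c["T"]); d=T[:3,:3]@(d*[1,-1,-1]); o=T[:3,3]
    return o+d*(z-o[2])/d[2]
E
python3 - <<'E'
from h import *
S=.64
A=ctrl.calibration("scene");B=ctrl.calibration("side")
for n,c,pts in(("scene",A,[((270,347),10),((303,402),10),((497,236),88),((555,284),88)]),("side",B,[((473,452),10),((538,385),10),((262,258),88),((340,211),88)])):
    for p,z in pts: print(n,p,ray(c,np.array(p)*S,z).round(1))
print("red scene",ray(A,np.array((146,338))*S,60).round(),ray(A,np.array((152,370))*S,60).round())
print("red side",ray(B,np.array((575,550))*S,60).round(),ray(B,np.array((620,495))*S,60).round())
for n,b in (("r1",(290.9,224.4)),):pass
for p in((395,282),(346,309),(452,316),(403,348)): print("caps side",ray(B,np.array(p)*S,70).round(1))
E
```

```text
scene (270, 347) [ 500.  -240.7   10. ]
scene (303, 402) [ 621.  -225.4   10. ]
scene (497, 236) [456.2 134.2  88. ]
scene (555, 284) [602.1 144.1  88. ]
side (473, 452) [ 489.  -246.6   10. ]
side (538, 385) [ 621.4 -233.2   10. ]
side (262, 258) [446.5 129.2  88. ]
side (340, 211) [592.4 145.5  88. ]
red scene [ 486. -394.   60.] [ 553. -391.   60.]
red side [ 464. -402.   60.] [ 543. -397.   60.]
caps side [566.6 -14.1  70. ]
caps side [484.9 -11.3  70. ]
caps side [ 581.  -111.4   70. ]
caps side [ 497.9 -110.9   70. ]
```

```bash
python3 - <<'E'
from h import *
def R(yaw):
    c,s=np.cos(np.radians(yaw)),np.sin(np.radians(yaw)); return np.array([[c,s,0],[s,-c,0],[0,0,-1.]])
A=ctrl.calibration("scene");B=ctrl.calibration("side")
for n,c in(("scene",A),("side",B)):
  for l in("alcohol","bottle_a","beaker","screw_cap"):
    for d in ctrl.silhouettes(n,l)[:3]:
      b=d["bbox"]; print(n,l,round(d["confidence"],2),np.round(b),ray(c,((b[0]+b[2])/2,b[3]),0).round())
for p,n in(((470,-330,330),"w1"),((480,-150,330),"w2")):
    ctrl.move_to(p,R(5)); ctrl.dwell(.3)
    c=ctrl.calibration("wrist"); im=ctrl.snapshot("wrist"); np.savez(f"{n}.npz",im=im,K=c["K"],T=c["T"])
    cv2.imwrite(f"pics/{n}.png",cv2.resize(im,(800,600))[:,:,::-1])
    for d in ctrl.silhouettes("wrist","rack_5"):
        m=d["region"].astype(np.uint8); rr=cv2.minAreaRect(cv2.findNonZero(m)); print(n,round(d["confidence"],2),np.round(d["bbox"]),rr)
print(ctrl.get_obs()["time"],ctrl.get_obs()["joint_pos"].round(1))
E
```

```text
scene alcohol 0.94 [287. 196. 323. 273.] [729. -36.   0.]
scene alcohol 0.55 [170.  19. 512. 264.] [733.  42.   0.]
scene bottle_a 0.83 [197. 252. 226. 314.] [ 755. -230.    0.]
scene bottle_a 0.8 [255. 257. 284. 319.] [ 801. -141.    0.]
scene beaker 0.56 [127. 257. 171. 317.] [ 722. -332.    0.]
scene screw_cap 0.52 [239. 168. 255. 185.] [411. -33.   0.]
side alcohol 0.91 [286. 125. 316. 192.] [674. -60.   0.]
side alcohol 0.63 [231. 185. 270. 233.] [507. -77.   0.]
side bottle_a 0.93 [345. 148. 372. 200.] [ 755. -165.    0.]
side bottle_a 0.83 [358. 181. 394. 234.] [ 704. -252.    0.]
side beaker 0.91 [391. 213. 436. 267.] [ 693. -350.    0.]
side screw_cap 0.72 [185. 232. 210. 259.] [383. -59.   0.]
side screw_cap 0.34 [219. 175. 261. 221.] [511. -36.   0.]
side screw_cap 0.24 [234. 184. 272. 233.] [510. -79.   0.]
w1 0.96 [  0.  45.  37. 131.] ((17.0, 87.5), (83.0, 34.0), 90.0)
w1 0.89 [ 13.  44.  56. 129.] ((35.41697692871094, 85.39056396484375), (87.41419219970703, 29.42473793029785), 79.3803482055664)
w1 0.8 [ 69.  38. 117. 126.] ((92.38438415527344, 81.2485580444336), (86.82
[... 315 characters left out ...]

w2 0.77 [165.  68. 195. 148.] ((181.2862091064453, 105.93447875976562), (81.63370513916016, 25.494964599609375), 85.2363510131836)
w2 0.77 [221.  60. 242. 144.] ((230.6147003173828, 102.49118041992188), (82.3720474243164, 20.784751892089844), 85.60128784179688)
w2 0.68 [135.  66. 169. 152.] ((154.6504669189453, 108.75663757324219), (81.28622436523438, 27.538867950439453), 86.18592071533203)
w2 0.63 [412. 116. 457. 193.] ((435.3243408203125, 153.55406188964844), (36.660980224609375, 76.60993194580078), 9.462322235107422)
w2 0.61 [192.  66. 223. 148.] ((204.95765686035156, 108.04108428955078), (81.20669555664062, 23.32709503173828), 85.66769409179688)
4.1 [-21.3  -7.1  72.5  -0.  114.6  63.8]
```

View pics/w1.png

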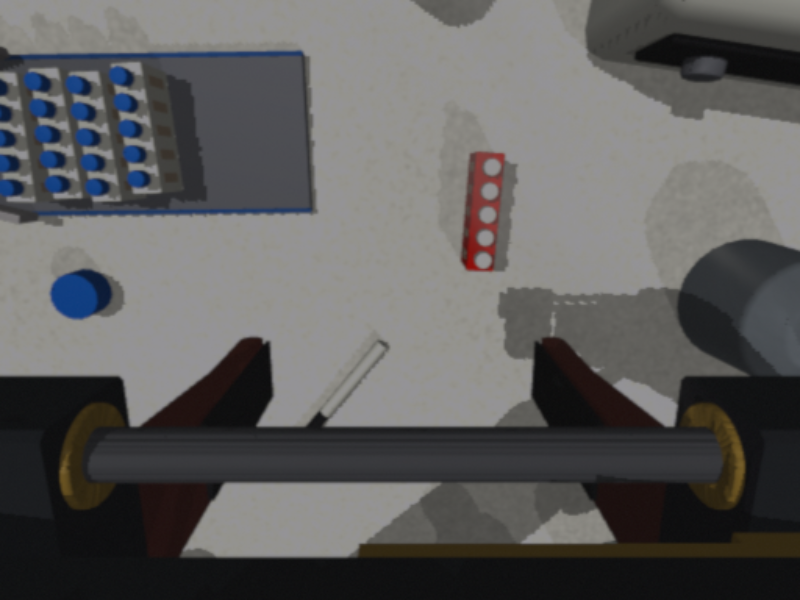

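View pics/w2.png

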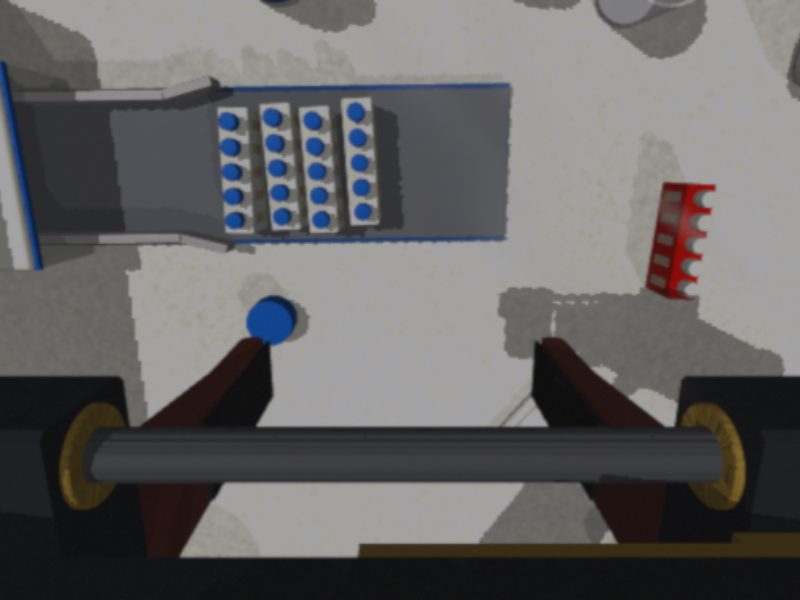

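The wrist views show the red rack upright, with its caps from (492,166) to (483,261) in w1. In w2 the deck edges run along rows 85 and 240 with the end at column 508, and the cover edge runs (3,62)–(40,268).

```bash
python3 - <<'E'
from h import *
W1=np.load("w1.npz");W2=np.load("w2.npz");S=.64
f=lambda c,p,z:ray(c,(np.array(p)+.5)*S-.5,z).round(1)
for n,c,p,z in [("end far",W2,(510,84),10),("end near",W2,(505,239),10),("end far w1",W1,(302,53),10),("end near w1",W1,(312,211),10),
 ("far edge",W2,(225,88),10),("near edge",W2,(250,240),10),("cov far",W2,(3,62),88),("cov near",W2,(40,268),88),
 ("red",W1,(492,166),60),("red",W1,(487,214),60),("red",W1,(483,261),60),
 ("rail far in",W2,(100,97),35),("rail far in",W2,(165,96),35),("rail near",W2,(60,238),35),("rail near",W2,(180,237),35),
 ("r4",W2,(356,112),70),("r4",W2,(363,211),70),("r3",W2,(312,121),70),("r3",W2,(320,219),70),("r2",W2,(272,117),70),("r2",W2,(282,216),70),("r1",W2,(228,121),70),("r1",W2,(235,220),70),
 ("r4 w1",W1,(121,76),70),("r4 w1",W1,(138,179),70)]: print(n,f(c,p,z))
E
```

```text
end far [ 622.5 -232.6   10. ]
end near [ 489.4 -246.2   10. ]
end far w1 [ 621.5 -232.4   10. ]
end near w1 [ 489.4 -246.8   10. ]
far edge [598.3  11.9  10. ]
near edge [468.3 -11.5  10. ]
cov far [593.2 143.6  88. ]
cov near [444.7 129.8  88. ]
red [ 542.1 -396.8   60. ]
red [ 504.  -397.6   60. ]
red [ 465.1 -399.2   60. ]
rail far in [579.7 105.8  35. ]
rail far in [585.   52.6  35. ]
rail near [459.8 147.1  35. ]
rail near [469.7  42.4  35. ]
r4 [ 582.8 -107.5   70. ]
r4 [ 508.8 -117.8   70. ]
r3 [573.4 -74.4  70. ]
r3 [499.6 -84.   70. ]
r2 [573.7 -43.9  70. ]
r2 [499.3 -53.7  70. ]
r1 [567.9 -10.4  70. ]
r1 [492.9 -16.3  70. ]
r4 w1 [ 582.8 -109.6   70. ]
r4 w1 [ 508.1 -119.5   70. ]
```

```bash
cat >> h.py <<'E'
def R(yaw):
    c,s=np.cos(np.radians(yaw)),np.sin(np.radians(yaw)); return np.array([[c,s,0],[s,-c,0],[0,0,-1.]])
l=np.array([-.0967,.9953,0]); a=np.array([.9953,.0967,0]); E0=np.array([555.8,-239.5,0])
def L(x,s,z): return E0+a*x+l*s+[0,0,z]   # s from deck end
def st(t=""):
    o=ctrl.get_obs(); print(t,round(float(o["time"]),2),np.round(o["tool_pos"],1),"F",np.round(o["force"],2),"w",round(float(o["width"]),3),round(float(o["grip_force"]),1))
E
python3 - <<'E'
from h import *
ctrl.move_to((503.7,-397.8,120),R(1.8)); ctrl.movel((503.7,-397.8,18),speed=100); st()
ctrl.grip(0.0); st("gripped")
ctrl.movel((503.7,-397.8,110),speed=120); st("lift")
p=L(0,50,110); ctrl.movel(p,R(5.55),speed=120); ctrl.dwell(.2); st("above")
ctrl.movel(L(0,50,36),speed=100)
for z in (33,31,30,29,28,27):
    ctrl.movel(L(0,50,z),speed=20); ctrl.dwell(.1); st(z)
    if ctrl.get_obs()["force"][2]>1.5: break
E
```

```text
6.5 [ 504.2 -398.2   19.1] F [-0.35 -0.04 -0.36] w 1.003 0.0
gripped 7.5 [ 503.7 -397.8   18. ] F [ 0.21 -0.32 -0.91] w 0.273 30.0
lift 8.42 [ 503.3 -397.5  108.8] F [ 1.1   0.26 -1.75] w 0.276 30.0
above 10.54 [ 550.9 -190.1  110. ] F [ 0.1  -0.39 -1.63] w 0.272 30.0
33 11.83 [ 551.  -189.8   33.2] F [-0.1   0.03 -1.23] w 0.27 30.0
31 12.18 [ 550.9 -189.7   30.9] F [ 0.22  0.05 -0.69] w 0.273 30.0
30 12.53 [ 551.  -189.7   30. ] F [ 0.25  0.87 -0.9 ] w 0.273 30.0
29 12.88 [ 551.  -189.7   29. ] F [-0.82 -0.55 -1.31] w 0.274 30.0
28 13.23 [ 550.9 -189.7   28. ] F [-0.24  0.03 -2.25] w 0.268 30.0
27 13.58 [ 551.  -189.7   28. ] F [-4.19  1.83  5.55] w 0.278 30.0
```

```bash
python3 - <<'E'
from h import *
ctrl.movel(L(0,50,28),speed=20); ctrl.dwell(.1); st()
ctrl.grip(0.5); ctrl.dwell(.3); st("open")
ctrl.movel(L(0,50,150),speed=100); ctrl.dwell(.3)
ctrl.movel(L(-70,60,260),speed=200);ctrl.dwell(.3)
c=ctrl.calibration("wrist"); im=ctrl.snapshot("wrist"); np.savez("w3.npz",im=im,K=c["K"],T=c["T"])
cv2.imwrite("pics/w3.png",cv2.resize(im,(800,600))[:,:,::-1]); st()
for y in(-85,-84.45,95):
  print(ctrl.ik(L(0,20,120),R(y)), ctrl.ik(L(0,300,32),R(y)))
E
```

```text
13.93 [ 551.2 -189.8   27.9] F [ 0.82 -1.19  0.15] w 0.271 30.0
open 14.77 [ 551.  -189.7   28. ] F [-0.12  0.64  0.57] w 0.504 0.0
 17.58 [ 480.4 -186.5  259.1] F [ 0.35 -1.02  0.37] w 0.495 0.0
[-2.48984590e+01  4.92343215e+00  8.20301109e+01 -2.54444375e-14
  9.30464569e+01  1.50101541e+02] None
[-2.48984590e+01  4.92343215e+00  8.20301109e+01 -2.54444375e-14
  9.30464569e+01  1.49551541e+02] None
[-2.48984590e+01  4.92343215e+00  8.20301109e+01 -2.54444375e-14
  9.30464569e+01 -2.98984590e+01] [ 2.72265808e+00 -2.44874230e+00  9.85924702e+01 -2.54444375e-14
  8.38562721e+01 -2.27734192e+00]
```

View pics/w3.png

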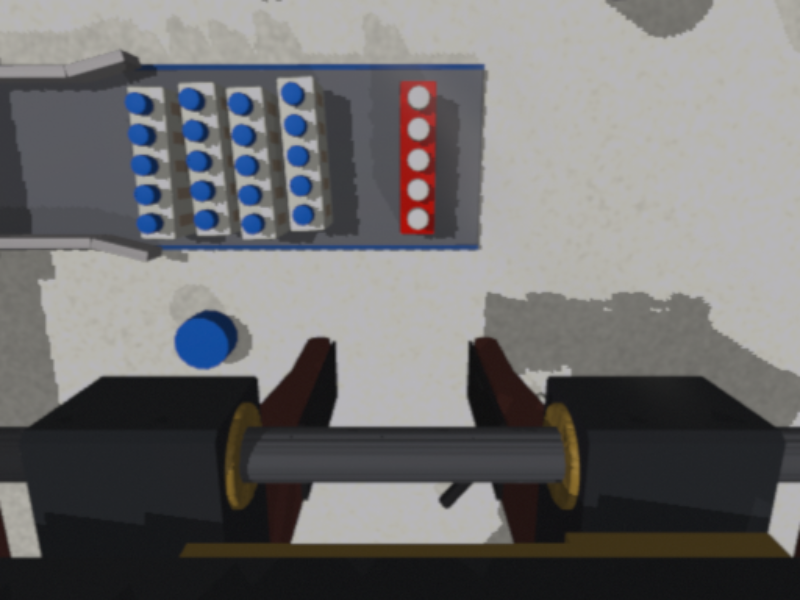

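The red rack stands upright and square at about (418,158), centred on the deck behind the undisturbed row. Now I'll push.

```bash
cat >> h.py <<'E'
def fl(n=5):
    v=[]
    for _ in range(n): v.append(ctrl.get_obs()["force"]); ctrl.dwell(.02)
    v=np.mean(v,0); return -v@l, v@a
E
python3 - <<'E'
from h import *
Z=24
ctrl.move_to(L(0,4,160),R(95.55)); ctrl.grip(0.6)
ctrl.movel(L(0,4,Z),speed=100); ctrl.dwell(.3); st()
b=fl(10); print("bias",b)
s=16; ctrl.movel(L(0,s,Z),speed=40)
while s<136:
    s+=6; ctrl.movel(L(0,s,Z),speed=22); f=fl(2)
    print(s,round(float(f[0]-b[0]),1),round(float(f[1]-b[1]),1),end=" | ")
    if f[0]-b[0]>11: print("STOP"); break
np.save("bias.npy",b); st()
for n in("scene","side"):
    im=ctrl.snapshot(n); cv2.imwrite(f"pics/{n}5.png",im[:,:,::-1])
a5=cv2.imread("pics/scene5.png")[150:300,140:400]; b5=cv2.imread("pics/side5.png")[110:310,130:390]
cv2.imwrite("pics/c5.png",np.vstack([cv2.resize(a5,None,fx=1.6,fy=1.6),cv2.resize(b5,None,fx=1.6,fy=1.6)]))
E
```

```text
21.19 [ 555.5 -235.6   24.3] F [ 0.1  -0.05 -0.76] w 0.598 0.0
bias (np.float64(-0.29409167857916474), np.float64(0.10947964080710908))
22 0.2 -0.7 | 28 0.1 -0.7 | 34 0.6 -0.2 | 40 -0.1 -0.4 | 46 0.3 -0.8 | 52 0.3 -0.4 | 58 0.2 -0.3 | 64 0.6 0.7 | 70 -0.3 0.6 | 76 0.5 -0.7 | 82 0.1 -0.7 | 88 0.2 0.1 | 94 2.1 -0.3 | 100 2.8 -0.5 | 106 1.9 -0.5 | 112 3.2 -0.1 | 118 3.3 -0.3 | 124 3.9 0.2 | 130 3.4 -0.0 | 136 3.0 -0.0 |  30.98 [ 542.6 -104.    24. ] F [ 0.09 -2.9  -0.88] w 0.596 1.6
```

View pics/c5.png

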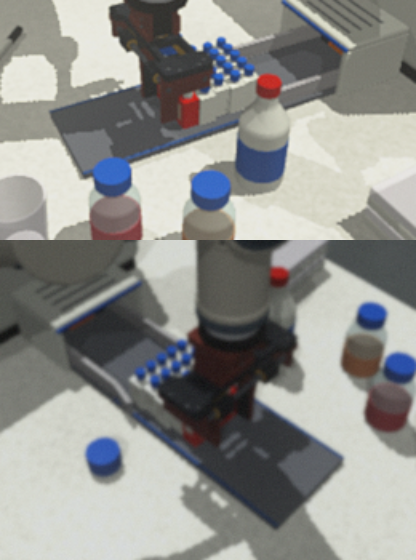

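The racks have closed into one upright block, with the fingers square behind the red rack. Drag is a steady 3.3 N or so.

```bash
python3 - <<'E'
from h import *
Z=24; b=np.load("bias.npy"); s=136
while s<286:
    s+=6; ctrl.movel(L(0,s,Z),speed=24); f=fl(2)
    print(s,round(float(f[0]-b[0]),1),round(float(f[1]-b[1]),1),end=" | ")
    if f[0]-b[0]>8: print("STOP"); break
else:
    print("\nfine")
    while s<330:
        s+=1; ctrl.movel(L(0,s,Z),speed=15); f=fl(3)
        print(s,round(float(f[0]-b[0]),1),round(float(f[1]-b[1]),1),end=" | ")
        if f[0]-b[0]>8: print("STOP"); break
st()
E
```

```text
142 3.8 -0.2 | 148 3.5 -0.2 | 154 4.2 -0.4 | 160 3.2 -0.5 | 166 3.6 -0.3 | 172 4.0 -0.4 | 178 2.9 -0.3 | 184 3.3 -0.4 | 190 3.6 -0.2 | 196 3.4 -0.6 | 202 4.1 0.2 | 208 3.3 0.1 | 214 4.4 -0.6 | 220 3.5 -0.3 | 226 3.1 0.4 | 232 3.4 -0.2 | 238 4.1 -0.5 | 244 3.9 0.2 | 250 3.9 0.0 | 256 4.1 0.7 | 262 4.1 0.2 | 268 3.9 -0.0 | 274 3.9 0.5 | 280 3.1 0.1 | 286 3.7 -0.3 | 
fine
287 5.7 0.2 | 288 5.6 0.0 | 289 5.3 -0.4 | 290 5.1 0.2 | 291 5.7 -0.5 | 292 5.5 -0.0 | 293 5.5 -0.9 | 294 5.7 0.3 | 295 6.0 0.1 | 296 5.7 0.2 | 297 6.0 -0.4 | 298 5.2 0.4 | 299 5.2 -0.2 | 300 5.7 0.1 | 301 6.1 0.7 | 302 5.3 0.3 | 303 6.0 -0.4 | 304 5.8 0.1 | 305 5.7 -0.3 | 306 5.7 0.3 | 307 5.2 -0.2 | 308 5.4 -0.7 | 309 6.0 -0.1 | 310 5.7 -0.1 | 311 6.0 -0.2 | 312 5.6 0.3 | 313 6.1 -0.2 | 314 6.1 0.7 | 315 5.9 -0.6 | 316 7.0 0.0 | 317 8.5 0.2 | STOP
 51.21 [525.2  74.9  24. ] F [ 0.81 -7.59  0.07] w 0.604 4.0
```

```bash
python3 - <<'E'
from h import *
Z=24; b=np.load("bias.npy"); s=317
while s<318.6:
    s+=.5; ctrl.movel(L(0,s,Z),speed=10); f=fl(3); print(s,round(float(f[0]-b[0]),1))
    if f[0]-b[0]>11.5: break
for q in(s-1,s-2,s-4): ctrl.movel(L(0,q,Z),speed=8); f=fl(3); print("back",q,round(float(f[0]-b[0]),1))
ctrl.movel(L(0,s-60,Z),speed=80); ctrl.movel(L(0,s-60,110),speed=150)
ctrl.movel(L(0,180,330),speed=250); ctrl.dwell(.2); st()
im=ctrl.snapshot("wrist"); cv2.imwrite("pics/w6.png",cv2.resize(im,(800,600))[:,:,::-1])
im=ctrl.snapshot("scene"); cv2.imwrite("pics/s6.png",cv2.resize(im[140:270,240:420],(720,520))[:,:,::-1])
E
```

```text
317.5 9.8
318.0 10.4
318.5 10.9
319.0 13.0
back 318.0 8.6
back 317.0 5.8
back 315.0 0.4
 56.37 [538.1 -60.  328.6] F [-0.63 -0.52 -0.23] w 0.6 0.0
```

View pics/w6.png

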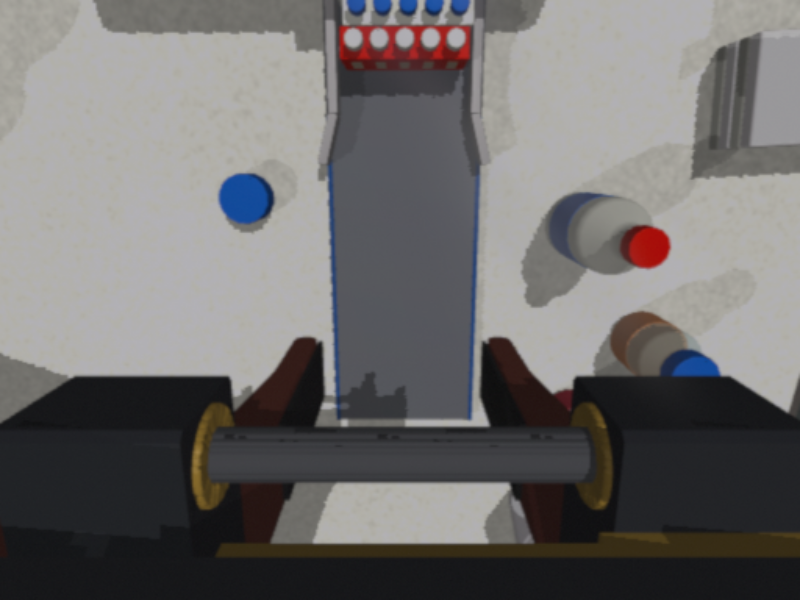

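View pics/s6.png

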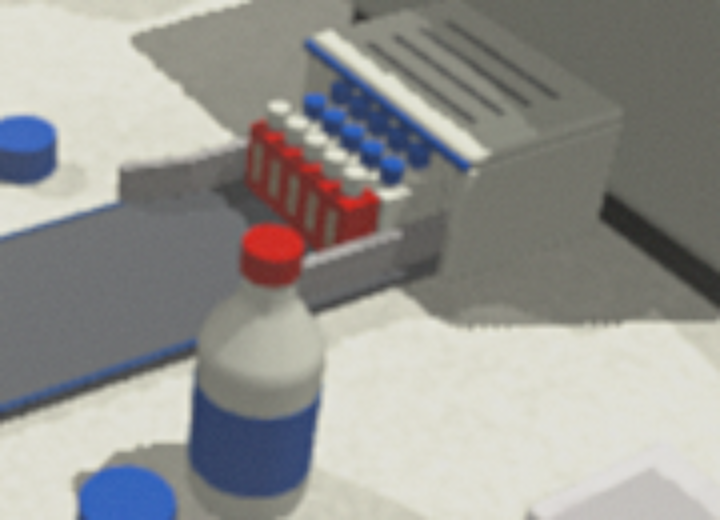

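The block sits square between the rails, with the red rack at (405,45) in the wrist view and tight against the white rack ahead of it. The other things on the bench stand as before.

```bash
python3 -c "
from plant import ctrl
print(ctrl.job_done())"
```

```text
the job is handed in; nothing more can be done
None
```

The job is handed in: the five racks were pushed as one block until the stops were felt (push force peaked at about 13 N), then released, and they looked tight and square in the last pictures; no verdict was returned.

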